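# Load a swab rod into the vial reader and hold its sprung shutter open

### The arm

A 7-joint arm with a two-finger parallel gripper is mounted at the origin on a cart in front of the work surface, level with it; the furniture and walls round the work are solid. World frame = base frame: x ahead of the robot, y to its left, z up, the work surface at z = 0. Lengths are in m, angles in rad, forces in N, time in s.
With the tool pointing down it reaches from about 0.425 to 0.875 m from the base axis. Payload 4.7 kg.
Tool frame: the origin (TCP) lies at the very end of the fingers, on their centre line; the grasp point (between the pads) lies 19 mm behind it (grip_point_offset is the distance from the TCP to the grasp point, in m); x points along the fingers, z is the direction in which the jaws open and shut, and the axes are right-handed (so a half turn about x gives the same grasp; the last joint's range is limited). The gripper opens to 87 mm and grips with 3 to 60 N. Pads are 19 mm wide; open, the fingers measure 117 mm over their backs; the gripper's body (75 mm by 190 mm) begins 51 mm behind the grasp point.
Start: joints at [1.129, 0.321, -0.07, 1.45, 0.023, 1.371, -0.057], TCP at [0.286, -0.584, 0.223] pointing down, gripper open.
Joint ranges: [-2.86, 2.86], [-0.3, 2.09], [-1.38, 1.24], [0.06, 2.45], [-1.56, 4.7], [0.09, 2.05], [-2.69, 2.69]. Speed limits (rad/s): [2.57, 2.57, 3.14, 3.14, 3.14, 3.14, 3.14].

### API

Orientations are given as a rotation vector (axis times angle).
In Python, from bench import get_state, get_image, calibration, close_job, grip_point_offset gives the robot as it stands.
- The arm moves only by the tool play_rows, never from a script. Its argument "targets" is a list of rows, each an object with "claw": the closure, from 0 (fully open) to 1 (shut); "linear": the shift along the tool's x, y, z as a fraction of full scale, a list of three; "rotation": the turn, a rotation vector about the tool's x, y, z as a fraction of full scale, a list of three. In form: [{"claw": claw, "linear": [x, y, z], "rotation": [wx, wy, wz]}, ...]. A call has 1 to 10 rows; each row shifts and turns the pose as measured when the row begins, along the tool's axes as they then stand; what a row does not reach is not made up. Full scale, the value 1, is 2.5 cm for a shift and 90 degrees for a turn. A row lasts 1/12 s, in which the tool goes at most 41.7 mm and 7.16 degrees, less where a joint would pass 70% of its speed; a pose out of reach is approached as far as the arm can. A call with a number of a shift or a turn outside -1 to 1 is refused whole. A call with a gripper value outside its range is refused whole. The fingers move at their own pace and stop on an object; "newtons" is the grip in N (left out, the last holds). Time passes only in rows, so rows that do not move let the fingers close. It gives the time, the measured TCP pose, the force and the opening at its end, in the units of the state.
- get_state(): the state, without advancing time (a new reading comes with each control period).
- get_image(name): name is "side" or "top"; returns the picture (480x640x3 uint8, blue, green, red); there is no depth.
- calibration(name): a dict with "fx", "fy", "cx", "cy" (pixels), "rvec" (rotation vector, rad) and "tvec" (3), from world to camera coordinates, as OpenCV has them. Camera axes: x right, y down, z forward; pixel columns grow to the right and rows downward; lengths in m; the calibration is good to about 2 mm. A picture is of the moment at which its call begins. calibration takes no time and is no camera call.
- close_job(): hands the job in, once; it reports no verdict.
The state is a dict: "time": time; "joint_positions": joint angles; "qd": joint speeds; "joint_torque": joint torques, N m; "position": TCP position; "tool_rot": TCP orientation; "ft_force": force on the tool from outside, world axes, zero at the start; "torque": the same for the moment, N m; "grip_width": opening from 0.0 (shut) to 1.0 (fully open).
Only numpy, scipy, OpenCV 4.12 (cv2) and the standard library are available. Lean on these libraries where they do the work, as an engineer would, in place of code of your own. Each camera call takes 0.05 s, during which the arm holds its last target. There are 200 camera calls.

### The job

Take the blue-topped sampling rod out of the rack and push it down into the neck of the amber vial in the reader until its black collar sits on the vial's rim, then let go of it; leave the shutter shut until the rod is home. Then pull the reader's sprung shutter knob straight out until the green ring on its shaft has come completely out of the steel bushing but the red ring behind it is still hidden, and finish while still holding the knob there. Leave the other rods, the petri dish and the hand lens where they are.

Things in the scene. Friction and masses are not known exactly. Their poses are not given: they have to be found in the camera images.
- rod_blue: sampling rod with a blue grip, 98 mm long, standing upright in one of three rack holes (which one varies); 11 to 22 g. Origin at the tip of the stem (its lower end), z axis up along the rod. White stem 7 mm diameter with rounded tip from z 0 to 55 mm; black stop collar 18 mm diameter from 55 to 60 mm; blue round grip 14 mm diameter from 60 to 98 mm. In the rack the tip is 7 mm above the bench and the collar rests on the rack's top
- rod_yellow: same rod with a yellow grip, in another hole of the rack; not to be moved
- rod_grey: same rod with a grey grip, in another hole of the rack; not to be moved
- rack: white fixed rack, two drilled shelves between end cheeks, 56 x 127 x 62 mm (x, y, z), origin at the centre of its underside, holes of 10 mm in a row along its y at -40, 0, +40 mm
- reader: white vial reader on a grey plinth fixed to the bench, 120 x 90 x 85 mm (x, y, z), origin at the centre of its underside, front (knob) to its -x. Mind the magnifier lamp hanging 250 to 350 mm up just left of the robot's shoulder: a wide shoulder strikes it if turned nearer than 40 degrees right of straight ahead; then lean the tool 20 to 40 degrees, wrist to the right of the fingers
- vial_mouth (a point): centre of the rim of the vial neck, 30 mm behind the reader's centre and 115 mm above the bench; z up. Bore 10 mm diameter, open for more than 60 mm below the rim; neck 21 mm outside, rising 30 mm from the housing. Two sprung rubber lips 9 mm below the rim grip the stem: pushing the rod in takes some 3 to 8 N, and it stays where it is left. Home, the collar's underside lies on the rim and the rod's tip is 55 mm below this point
- shutter_knob (a point): middle of the black shutter knob on the reader's front: a round knob 20 mm diameter (end flange 24 mm) and 22 mm long, its axis along the reader's x, 60 mm above the bench, shut 87 mm in front of the reader's centre; the housing's front is 27 mm behind it and its top 25 mm higher. It moves with the shutter
- shutter_bushing (a point): centre of the front face of the fixed steel bushing out of which the shutter shaft comes, 66 mm in front of the reader's centre, 60 mm above the bench; x axis as the reader's
- shutter (a joint): travel of the shutter in m: 0 shut, grows as the knob is pulled straight out along the reader's -x, stop at 0.045. A spring draws it shut with 2.4 N at 0 and 6 N at 0.030. The green ring is fully out at 0.026; the red ring begins to show at 0.034; 0.030 is the middle
- petri_dish: open clear dish with green crumbs, 60 mm diameter, 12 mm high, loose on the bench; origin at the centre of its underside; not to be moved
- loupe: closed folding hand lens, 33 x 41 x 14 mm, loose on the bench; origin at the centre of its underside; not to be moved

How it is judged:
By the outcome, as a careful person would: the job done as asked, in the order asked, and still so for the second after the job is handed in, while the arm keeps its last pose, push and grip.
It also fails if it takes over 45 s, if anything falls off the work surface, if the arm or the gripper's body presses on something with over 40 N, if the wrist force passes 120 N, or if a joint passes its speed limit or range.

## Working session

There is one attempt and no reset: what is moved stays moved. The work goes in short steps, Python scripts to look and compute and a tool call to move; the robot and the scene stay as the last step left them, time stands still between calls to the robot, and variables do not carry over. Pictures are saved under pics/ and viewed, about 8 in all and at most 12, crops included, and the job is handed in when it is done.

Besides the shell and the picture viewer there is one more tool, called after "Request:" by a JSON object that holds its "fn" and its "kwargs", one argument or row to a line. play_rows: Moves the arm, as the interface text tells. Shift numbers are shares of 2.5 cm and turn numbers shares of 90 degrees, none past 1 either way. Its arguments: {"type":"object","properties":{"targets":{"type":"array"},"newtons":{"type":"number"}},"required":["targets"]}

```bash
mkdir -p pics; ls; python3 - <<'E'
from bench import *
import cv2
s=get_state();print(s)
try: print(grip_point_offset() if callable(grip_point_offset) else grip_point_offset)
except Exception as e: print(e)
for n in("side","top"):
    cv2.imwrite(f"pics/{n}0.png",get_image(n));print(calibration(n))
E
```

```text
pics
{'time': 0.0, 'joint_positions': array([ 1.1291146 ,  0.32182307, -0.07010122,  1.45165607,  0.02264009,
        1.37080053, -0.05689207]), 'qd': array([ 0.00118305,  0.00057392, -0.00075785,  0.00019569,  0.00095506,
       -0.00014494, -0.00038479]), 'joint_torque': array([ 3.82304770e-04, -4.91292250e+01, -4.04002592e-01, -3.12534928e+01,
       -6.42914884e-02,  4.38415934e-02,  1.69747864e-04]), 'position': array([ 0.28581763, -0.58317916,  0.22147111]), 'tool_rot': array([ 0.86816002,  1.39273678, -0.86669929]), 'ft_force': array([-0.11049387,  0.05610158, -0.21426912]), 'torque': array([-0.00204971, -0.01121485,  0.02353037]), 'grip_width': 0.9996994577072552}
0.0187
{'fx': 520.3171875799209, 'fy': 520.3171875799209, 'cx': 325.4689941873655, 'cy': 244.20003836021323, 'rvec': array([ 1.96983352, -0.12949113,  0.07019449]), 'tvec': array([-0.64019094,  0.01443683,  1.21849917])}
{'fx': 578.6842065935074, 'fy': 578.6842065935074, 'cx': 310.45466258106035, 'cy': 235.87633634117552, 'rvec': array([ 2.11599706, -2.1728709 ,  0.15915041]), 'tvec': array([-0.23664214,  0.61279487,  1.04369665])}
```

View pics/side0.png

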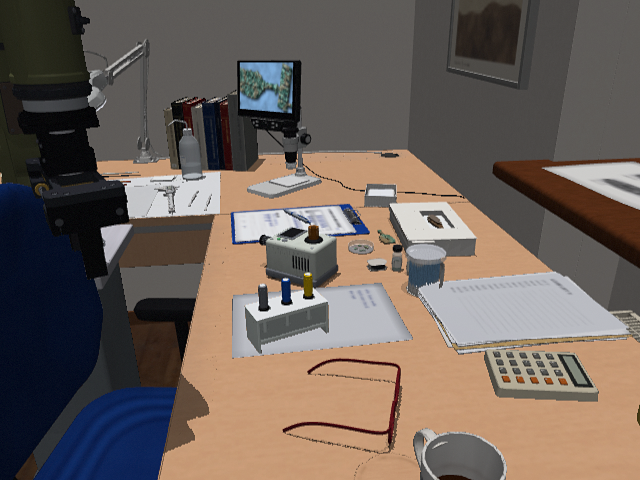

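View pics/top0.png

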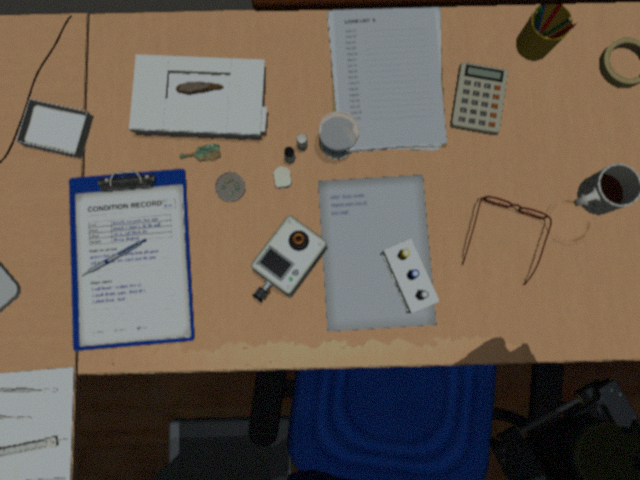

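The side picture shows the rack rods grey, blue and yellow at about (263,297), (286,291) and (308,286), and the reader at (300,255) with its knob at (264,240). In the top picture the blue rod is at (412,273), the vial at (298,239) and the knob at (262,293). The blue rod is in the middle hole.

```bash
python3 - <<'E'
import cv2,numpy as np
t=cv2.imread("pics/top0.png");s=cv2.imread("pics/side0.png")
a=cv2.resize(t[205:325,240:440],None,fx=4,fy=4,interpolation=cv2.INTER_CUBIC)
b=cv2.resize(s[215:355,235:395],None,fx=4,fy=4,interpolation=cv2.INTER_CUBIC)
cv2.imwrite("pics/topc.png",a);cv2.imwrite("pics/sidec.png",b)
E
```

```text
(no output)
```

View pics/topc.png

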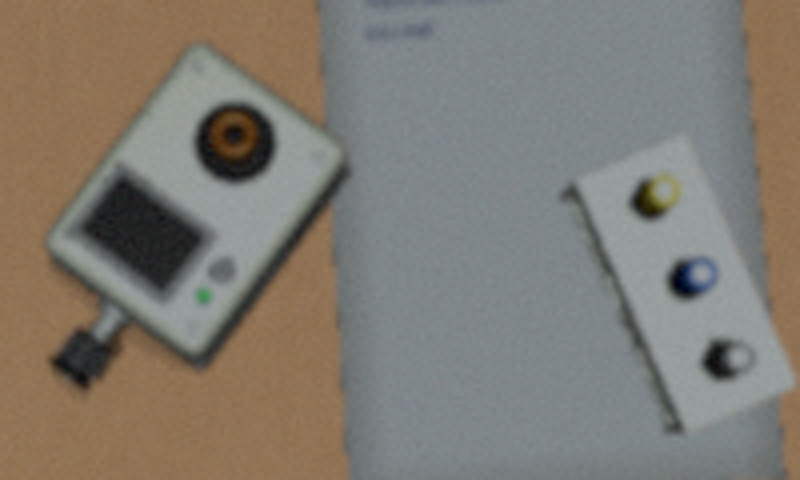

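View pics/sidec.png

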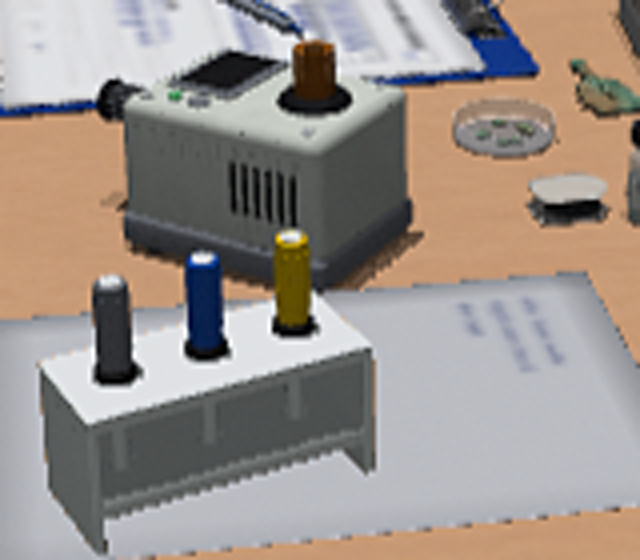

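The top crop has the rod tops at yellow (663,188), blue (705,273), grey (740,357), the vial bore at (234,134), and the knob at (86,357). The side crop has the rod tops at (291,238), (204,259), (111,283), the vial rim at (314,46), and the knob at (113,100).

```bash
cat > h.py <<'E'
import numpy as np,cv2
from bench import *
from scipy.spatial.transform import Rotation as R
def ray(n,p):
    c=calibration(n);M=R.from_rotvec(c['rvec']).as_matrix();t=np.array(c['tvec'])
    d=M.T@np.array([(p[0]-c['cx'])/c['fx'],(p[1]-c['cy'])/c['fy'],1]);return -M.T@t,d/np.linalg.norm(d)
def atz(n,p,z):
    o,d=ray(n,p);return o+d*(z-o[2])/d[2]
def tri(ps):
    A=0;b=0
    for n,p in ps:
        o,d=ray(n,p);P=np.eye(3)-np.outer(d,d);A=A+P;b=b+P@o
    return np.linalg.solve(A,b)
def proj(n,X):
    c=calibration(n);K=np.array([[c['fx'],0,c['cx']],[0,c['fy'],c['cy']],[0,0,1]])
    return cv2.projectPoints(np.array(X,float).reshape(-1,3),c['rvec'],np.array(c['tvec']),K,None)[0][:,0]
E
python3 - <<'E'
from h import *
np.set_printoptions(precision=4,suppress=True)
f=lambda o,p:(o[0]+(p[0]+.5)/4-.5,o[1]+(p[1]+.5)/4-.5)
T=(240,205);S=(235,215)
D=dict(yellow=((663,188),(291,238),.105),blue=((705,273),(204,259),.105),grey=((740,357),(111,283),.105),vial=((234,134),(314,46),.115),knob=((86,357),(113,100),.06))
for k,(a,b,z) in D.items():
    a=f(T,a);b=f(S,b);print(k,atz('top',a,z),atz('side',b,z),tri([('top',a),('side',b)]))
C=[atz('top',f(T,p),.085) for p in((50,243),(200,45),(345,160),(200,362))]
print(np.array(C),np.mean(C,0),[np.linalg.norm(C[i]-C[i-1]) for i in range(4)])
print(R.from_rotvec(get_state()['tool_rot']).as_matrix())
E
```

```text
yellow [ 0.5648 -0.4198  0.105 ] [ 0.5637 -0.4234  0.105 ] [ 0.5644 -0.4201  0.1034]
blue [ 0.5266 -0.4364  0.105 ] [ 0.5273 -0.4372  0.105 ] [ 0.527  -0.4365  0.1046]
grey [ 0.4895 -0.4498  0.105 ] [ 0.49   -0.4527  0.105 ] [ 0.4897 -0.45    0.1036]
vial [ 0.5925 -0.2309  0.115 ] [ 0.5928 -0.2332  0.115 ] [ 0.5928 -0.2309  0.1141]
knob [ 0.4993 -0.1598  0.06  ] [ 0.4923 -0.1542  0.06  ] [ 0.4957 -0.1601  0.0626]
[[ 0.5495 -0.1464  0.085 ]
 [ 0.6382 -0.2158  0.085 ]
 [ 0.5836 -0.2802  0.085 ]
 [ 0.4945 -0.2127  0.085 ]] [ 0.5665 -0.2138  0.085 ] [np.float64(0.08619659857164444), np.float64(0.11256591126995172), np.float64(0.08441465899004214), np.float64(0.11180102207027957)]
[[-0.0008  0.8979  0.4402]
 [ 0.0015  0.4402 -0.8979]
 [-1.     -0.0001 -0.0017]]
```

```bash
cat >> h.py <<'E'
G=grip_point_offset() if callable(grip_point_offset) else grip_point_offset
def frame(zdir,lean_deg,lean):
    z=np.r_[zdir,0]/np.linalg.norm(zdir) if len(zdir)==2 else np.array(zdir)/np.linalg.norm(zdir)
    l=np.r_[lean,0]/np.linalg.norm(lean);a=np.radians(lean_deg)
    x=-l*np.sin(a)-np.array([0,0,1])*np.cos(a);z=z-x*(x@z);z/=np.linalg.norm(z)
    return np.c_[x,np.cross(z,x),z]
def plan(gp,Rt,n):
    "rows (shift,turn) from here to grasp point gp with orientation Rt in n rows"
    s=get_state();R0=R.from_rotvec(s['tool_rot']);Rt=R.from_matrix(Rt)
    p=s['position'];pt=np.array(gp)+G*Rt.as_matrix()[:,0]
    w=(R0.inv()*Rt).as_rotvec();dr=R.from_rotvec(w/n)
    print('err mm',1e3*(pt-p).round(4),'deg',np.degrees(w).round(1))
    Rc=R0
    for i in range(n):
        print((Rc.inv().apply((pt-p)/n)/.025).round(2).tolist(),(w/n/(np.pi/2)).round(3).tolist());Rc=Rc*dr
    print('q',s['joint_positions'].round(2),'F',s['ft_force'].round(1),'t',s['time'],'w',s['grip_width'])
ROW=np.array([.929,.370]);RA=frame(ROW,30,[.370,-.929])
B=np.array([.527,-.4365])
KA=np.radians(-37.4);KX=np.array([np.cos(KA),np.sin(KA)])
RK=lambda lean:frame([-KX[1],KX[0]],lean,[KX[1],-KX[0]])
E
python3 -c "
from h import *
plan(np.r_[B,.16],RA,18)"
```

```text
err mm [237.7 155.4 -77.7] deg [-83.5  22.3  24.1]
[0.17, 0.63, -0.08] [-0.052, 0.014, 0.015]
[0.19, 0.63, -0.02] [-0.052, 0.014, 0.015]
[0.2, 0.62, 0.03] [-0.052, 0.014, 0.015]
[0.22, 0.61, 0.09] [-0.052, 0.014, 0.015]
[0.23, 0.6, 0.14] [-0.052, 0.014, 0.015]
[0.24, 0.58, 0.19] [-0.052, 0.014, 0.015]
[0.25, 0.55, 0.24] [-0.052, 0.014, 0.015]
[0.25, 0.53, 0.29] [-0.052, 0.014, 0.015]
[0.26, 0.5, 0.34] [-0.052, 0.014, 0.015]
[0.26, 0.46, 0.38] [-0.052, 0.014, 0.015]
[0.26, 0.42, 0.43] [-0.052, 0.014, 0.015]
[0.26, 0.38, 0.46] [-0.052, 0.014, 0.015]
[0.26, 0.33, 0.5] [-0.052, 0.014, 0.015]
[0.26, 0.29, 0.53] [-0.052, 0.014, 0.015]
[0.25, 0.24, 0.56] [-0.052, 0.014, 0.015]
[0.24, 0.18, 0.58] [-0.052, 0.014, 0.015]
[0.24, 0.13, 0.6] [-0.052, 0.014, 0.015]
[0.22, 0.08, 0.61] [-0.052, 0.014, 0.015]
q [ 1.13  0.32 -0.07  1.45  0.02  1.37 -0.06] F [ 0.3 -1.   0.8] t 0.1 w 0.9972736567325793
```

Request:
{"fn": "play_rows", "kwargs": {
  "targets": [
    {"claw":0.7,"linear":[0.05,0.63,-0.08],"rotation":[-0.052,0.014,0.015]},
    {"claw":0.7,"linear":[0.05,0.63,-0.02],"rotation":[-0.052,0.014,0.015]},
    {"claw":0.7,"linear":[0.1,0.62,0.03],"rotation":[-0.052,0.014,0.015]},
    {"claw":0.7,"linear":[0.15,0.61,0.09],"rotation":[-0.052,0.014,0.015]},
    {"claw":0.7,"linear":[0.2,0.6,0.14],"rotation":[-0.052,0.014,0.015]},
    {"claw":0.7,"linear":[0.2,0.58,0.19],"rotation":[-0.052,0.014,0.015]},
    {"claw":0.7,"linear":[0.2,0.55,0.24],"rotation":[-0.052,0.014,0.015]},
    {"claw":0.7,"linear":[0.2,0.53,0.29],"rotation":[-0.052,0.014,0.015]},
    {"claw":0.7,"linear":[0.2,0.5,0.34],"rotation":[-0.052,0.014,0.015]}
  ],
  "newtons": 20
}}

```text
time: 0.85
position: [0.401, -0.503, 0.1956]
tool_rot: [0.508, 1.604, -0.042]
ft_force: [0.5, -0.8, 0.6]
grip_width: 0.399
```

```bash
python3 -c "
from h import *
plan(np.r_[B,.16],RA,10)"
```

```text
err mm [122.5  75.2 -51.8] deg [-40.1  10.3  11.1]
[0.28, 0.38, 0.38] [-0.045, 0.011, 0.012]
[0.28, 0.35, 0.42] [-0.045, 0.011, 0.012]
[0.28, 0.31, 0.44] [-0.045, 0.011, 0.012]
[0.28, 0.28, 0.47] [-0.045, 0.011, 0.012]
[0.27, 0.24, 0.49] [-0.045, 0.011, 0.012]
[0.27, 0.2, 0.51] [-0.045, 0.011, 0.012]
[0.26, 0.16, 0.53] [-0.045, 0.011, 0.012]
[0.26, 0.11, 0.54] [-0.045, 0.011, 0.012]
[0.25, 0.07, 0.55] [-0.045, 0.011, 0.012]
[0.24, 0.03, 0.56] [-0.045, 0.011, 0.012]
q [ 1.11  0.53 -0.24  1.26 -0.06  1.61  0.54] F [ 0.5 -0.8  0.6] t 0.85 w 0.3986841472527713
```

Request:
{"fn": "play_rows", "kwargs": {
  "targets": [
    {"claw":0.7,"linear":[0.28,0.38,0.38],"rotation":[-0.045,0.011,0.012]},
    {"claw":0.7,"linear":[0.28,0.35,0.42],"rotation":[-0.045,0.011,0.012]},
    {"claw":0.7,"linear":[0.28,0.31,0.44],"rotation":[-0.045,0.011,0.012]},
    {"claw":0.7,"linear":[0.28,0.28,0.47],"rotation":[-0.045,0.011,0.012]},
    {"claw":0.7,"linear":[0.27,0.24,0.49],"rotation":[-0.045,0.011,0.012]},
    {"claw":0.7,"linear":[0.27,0.2,0.51],"rotation":[-0.045,0.011,0.012]},
    {"claw":0.7,"linear":[0.26,0.16,0.53],"rotation":[-0.045,0.011,0.012]},
    {"claw":0.7,"linear":[0.26,0.11,0.54],"rotation":[-0.045,0.011,0.012]},
    {"claw":0.7,"linear":[0.25,0.07,0.55],"rotation":[-0.045,0.011,0.012]},
    {"claw":0.7,"linear":[0.24,0.03,0.56],"rotation":[-0.045,0.011,0.012]}
  ]
}}

```text
time: 1.68
position: [0.5236, -0.4225, 0.1355]
tool_rot: [0.095, 1.603, 0.742]
ft_force: [-0.6, -0.1, 0.1]
grip_width: 0.3
```

```bash
python3 -c "
from h import *
plan(np.r_[B,.13],RA,3)"
```

```text
err mm [ -0.1  -5.3 -21.7] deg [ 2.1 -0.4 -0.5]
[0.22, -0.2, -0.03] [0.008, -0.001, -0.002]
[0.22, -0.2, -0.03] [0.008, -0.001, -0.002]
[0.22, -0.2, -0.03] [0.008, -0.001, -0.002]
q [ 0.95  0.85 -0.4   0.97  0.02  1.83  1.03] F [-0.6 -0.1  0.1] t 1.6833 w 0.2997191228904065
```

Request:
{"fn": "play_rows", "kwargs": {
  "targets": [
    {"claw":0.7,"linear":[0.22,-0.2,-0.03],"rotation":[0.008,-0.001,-0.002]},
    {"claw":0.7,"linear":[0.22,-0.2,-0.03],"rotation":[0.008,-0.001,-0.002]},
    {"claw":0.7,"linear":[0.22,-0.2,-0.03],"rotation":[0.008,-0.001,-0.002]},
    {"claw":0.7,"linear":[0,0,0],"rotation":[0,0,0]}
  ]
}}

```text
time: 2.02
position: [0.5249, -0.4242, 0.1065]
tool_rot: [0.122, 1.616, 0.708]
ft_force: [-0.4, -0.1, -0.1]
grip_width: 0.303
```

```bash
python3 -c "
from h import *
plan(np.r_[B,.092],RA,4)
s=get_image('side');t=get_image('top')
a=cv2.resize(t[215:335,360:460],None,fx=4,fy=4,interpolation=cv2.INTER_CUBIC)
b=cv2.resize(s[235:355,240:340],None,fx=4,fy=4,interpolation=cv2.INTER_CUBIC)
cv2.imwrite('pics/g1.png',np.hstack([a,b]))"
```

```text
err mm [ -1.4  -3.6 -30.7] deg [-0.1 -0.2 -0.3]
[0.25, -0.18, -0.02] [-0.0, -0.001, -0.001]
[0.25, -0.18, -0.03] [-0.0, -0.001, -0.001]
[0.25, -0.18, -0.03] [-0.0, -0.001, -0.001]
[0.25, -0.18, -0.03] [-0.0, -0.001, -0.001]
q [ 0.95  0.87 -0.39  0.99  0.02  1.78  1.  ] F [-0.4 -0.1 -0.1] t 2.0167 w 0.30290314889562087
```

View pics/g1.png

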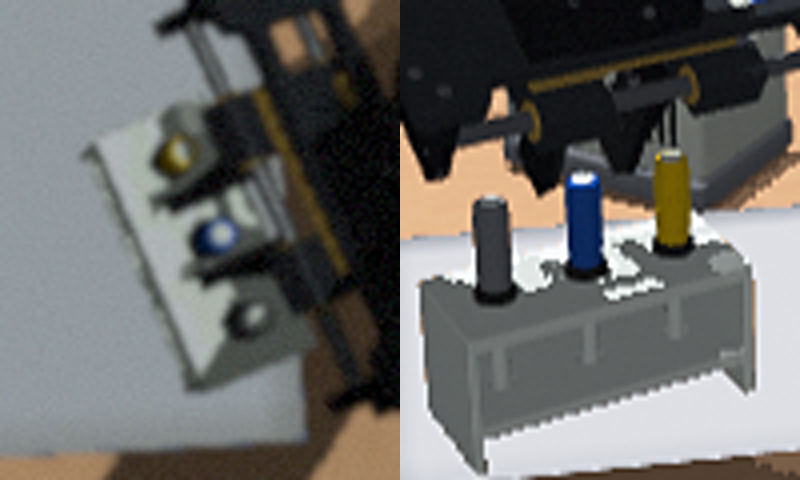

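The fingertips straddle the blue rod at (217,237) in the top half, clear of the yellow and grey rods. I'll descend.

Request:
{"fn": "play_rows", "kwargs": {
  "targets": [
    {"claw":0.7,"linear":[0.25,-0.18,-0.03],"rotation":[0,-0.001,-0.001]},
    {"claw":0.7,"linear":[0.25,-0.18,-0.03],"rotation":[0,-0.001,-0.001]},
    {"claw":0.7,"linear":[0.25,-0.18,-0.03],"rotation":[0,0,0]},
    {"claw":0.7,"linear":[0.25,-0.18,-0.03],"rotation":[0,0,0]},
    {"claw":0.7,"linear":[0,0,0],"rotation":[0,0,0]}
  ]
}}

```text
time: 2.53
position: [0.5217, -0.4322, 0.0778]
tool_rot: [0.118, 1.61, 0.697]
ft_force: [-0.2, -0.6, 0.0]
grip_width: 0.297
```

```bash
python3 -c "
from h import *
plan(np.r_[B,.092],RA,1)"
```

```text
err mm [ 1.8  4.4 -2. ] deg [-0.3  0.2  0.2]
[0.14, 0.08, 0.13] [-0.003, 0.002, 0.003]
q [ 0.96  0.89 -0.39  1.01  0.03  1.73  1.01] F [-0.2 -0.6  0. ] t 2.5333 w 0.2971945997201529
```

Request:
{"fn": "play_rows", "kwargs": {
  "targets": [
    {"claw":0.7,"linear":[0.12,0.08,0.1],"rotation":[-0.002,0.002,0.002]},
    {"claw":0.7,"linear":[0,0,0],"rotation":[0,0,0]}
  ]
}}

```text
time: 2.7
position: [0.5224, -0.4281, 0.0754]
tool_rot: [0.119, 1.612, 0.703]
ft_force: [0.6, -0.0, -0.2]
grip_width: 0.3
```

```bash
python3 -c "
from h import *
plan(np.r_[B,.092],RA,1)"
```

```text
err mm [1.1 0.3 0.4] deg [-0.2 -0.  -0. ]
[-0.02, 0.0, 0.05] [-0.002, -0.0, -0.0]
q [ 0.96  0.89 -0.39  1.02  0.03  1.73  1.01] F [ 0.6 -0.  -0.2] t 2.7 w 0.30015338261558616
```

Request:
{"fn": "play_rows", "kwargs": {
  "targets": [
    {"claw":1,"linear":[0,0,0.04],"rotation":[0,0,0]},
    {"claw":1,"linear":[0,0,0],"rotation":[0,0,0]},
    {"claw":1,"linear":[0,0,0],"rotation":[0,0,0]},
    {"claw":1,"linear":[0,0,0],"rotation":[0,0,0]},
    {"claw":1,"linear":[0,0,0],"rotation":[0,0,0]}
  ],
  "newtons": 20
}}

```text
time: 3.12
position: [0.5246, -0.427, 0.0761]
tool_rot: [0.117, 1.612, 0.703]
ft_force: [0.2, 0.2, -1.1]
grip_width: 0.156
```

```bash
python3 -c "
from h import *
s=get_state();print(s['ft_force'])
plan(np.r_[B,.197],RA,7)"
```

```text
[ 0.15498099  0.21859547 -1.05048766]
err mm [ -1.   -0.8 104.7] deg [-0. -0.  0.]
[-0.52, 0.3, -0.01] [-0.0, -0.0, 0.0]
[-0.52, 0.3, -0.01] [-0.0, -0.0, 0.0]
[-0.52, 0.3, -0.01] [-0.0, -0.0, 0.0]
[-0.52, 0.3, -0.01] [-0.0, -0.0, 0.0]
[-0.52, 0.3, -0.01] [-0.0, -0.0, 0.0]
[-0.52, 0.3, -0.01] [-0.0, -0.0, 0.0]
[-0.52, 0.3, -0.01] [-0.0, -0.0, 0.0]
q [ 0.96  0.89 -0.39  1.02  0.03  1.73  1.01] F [ 0.2  0.2 -1.1] t 3.1167 w 0.1558381695084924
```

Request:
{"fn": "play_rows", "kwargs": {
  "targets": [
    {"claw":1,"linear":[-0.4,0.23,0],"rotation":[0,0,0]},
    {"claw":1,"linear":[-0.4,0.23,0],"rotation":[0,0,0]},
    {"claw":1,"linear":[-0.4,0.23,0],"rotation":[0,0,0]},
    {"claw":1,"linear":[-0.4,0.23,0],"rotation":[0,0,0]}
  ]
}}

```text
time: 3.45
position: [0.5237, -0.4264, 0.1242]
tool_rot: [0.12, 1.614, 0.706]
ft_force: [-0.0, 0.3, -0.6]
grip_width: 0.153
```

```bash
python3 -c "
from h import *
plan(np.r_[B,.212],RA,6)"
```

```text
err mm [-0.1 -1.5 71.6] deg [-0.1 -0.1 -0.2]
[-0.42, 0.23, -0.01] [-0.0, -0.0, -0.0]
[-0.42, 0.23, -0.01] [-0.0, -0.0, -0.0]
[-0.42, 0.23, -0.01] [-0.0, -0.0, -0.0]
[-0.42, 0.23, -0.0] [-0.0, -0.0, -0.0]
[-0.42, 0.23, -0.0] [-0.0, -0.0, -0.0]
[-0.42, 0.23, -0.0] [-0.0, -0.0, -0.0]
q [ 0.95  0.86 -0.39  0.98  0.02  1.8   1.  ] F [-0.   0.3 -0.6] t 3.45 w 0.1529564915315102
```

Request:
{"fn": "play_rows", "kwargs": {
  "targets": [
    {"claw":1,"linear":[-0.44,0.25,0],"rotation":[0,0,0]},
    {"claw":1,"linear":[-0.44,0.25,0],"rotation":[0,0,0]},
    {"claw":1,"linear":[-0.44,0.25,0],"rotation":[0,0,0]},
    {"claw":1,"linear":[-0.44,0.25,0],"rotation":[0,0,0]},
    {"claw":1,"linear":[-0.44,0.25,0],"rotation":[0,0,0]},
    {"claw":1,"linear":[-0.44,0.25,0],"rotation":[0,0,0]},
    {"claw":1,"linear":[-0.44,0.25,0],"rotation":[0,0,0]}
  ]
}}

```text
time: 4.03
position: [0.5247, -0.4275, 0.2262]
tool_rot: [0.115, 1.611, 0.702]
ft_force: [-0.9, 0.0, 0.4]
grip_width: 0.155
```

```bash
python3 -c "
from h import *
plan([.5927,-.231,.222],RA,10)"
```

```text
err mm [ 64.6 205.2 -20.4] deg [-0.   0.   0.1]
[0.4, 0.54, 0.54] [-0.0, 0.0, 0.0]
[0.4, 0.54, 0.54] [-0.0, 0.0, 0.0]
[0.4, 0.54, 0.54] [-0.0, 0.0, 0.0]
[0.4, 0.54, 0.54] [-0.0, 0.0, 0.0]
[0.4, 0.54, 0.54] [-0.0, 0.0, 0.0]
[0.4, 0.54, 0.54] [-0.0, 0.0, 0.0]
[0.4, 0.54, 0.54] [-0.0, 0.0, 0.0]
[0.4, 0.54, 0.54] [-0.0, 0.0, 0.0]
[0.4, 0.54, 0.54] [-0.0, 0.0, 0.0]
[0.4, 0.54, 0.54] [-0.0, 0.0, 0.0]
q [ 0.94  0.81 -0.4   0.85  0.    1.97  0.97] F [-0.9  0.   0.4] t 4.0333 w 0.15535487769771406
```

Request:
{"fn": "play_rows", "kwargs": {
  "targets": [
    {"claw":1,"linear":[0.3,0.55,0.5],"rotation":[0,0,0]},
    {"claw":1,"linear":[0.4,0.55,0.5],"rotation":[0,0,0]},
    {"claw":1,"linear":[0.4,0.55,0.5],"rotation":[0,0,0]},
    {"claw":1,"linear":[0.4,0.55,0.5],"rotation":[0,0,0]},
    {"claw":1,"linear":[0.4,0.55,0.5],"rotation":[0,0,0]}
  ]
}}

```text
time: 4.45
position: [0.5524, -0.3316, 0.2258]
tool_rot: [0.116, 1.608, 0.686]
ft_force: [-0.3, -0.3, -0.4]
grip_width: 0.154
```

```bash
python3 -c "
from h import *
plan([.5927,-.231,.222],RA,5)"
```

```text
err mm [ 36.9 109.3 -20. ] deg [-0.6  0.4  0.7]
[0.49, 0.54, 0.59] [-0.001, 0.001, 0.002]
[0.49, 0.54, 0.59] [-0.001, 0.001, 0.002]
[0.49, 0.54, 0.59] [-0.001, 0.001, 0.002]
[0.49, 0.53, 0.59] [-0.001, 0.001, 0.002]
[0.49, 0.53, 0.6] [-0.001, 0.001, 0.002]
q [ 0.89  0.7  -0.44  1.04 -0.05  1.85  0.85] F [-0.3 -0.3 -0.4] t 4.45 w 0.15368077054208468
```

Request:
{"fn": "play_rows", "kwargs": {
  "targets": [
    {"claw":1,"linear":[0.4,0.55,0.57],"rotation":[-0.001,0.001,0.002]},
    {"claw":1,"linear":[0.4,0.55,0.57],"rotation":[-0.001,0.001,0.002]},
    {"claw":1,"linear":[0.4,0.55,0.57],"rotation":[-0.001,0.001,0.002]},
    {"claw":1,"linear":[0.4,0.54,0.57],"rotation":[-0.001,0.001,0.002]},
    {"claw":1,"linear":[0.4,0.54,0.57],"rotation":[-0.001,0.001,0.002]},
    {"claw":1,"linear":[0,0,0],"rotation":[0,0,0]}
  ]
}}

```text
time: 4.95
position: [0.5909, -0.217, 0.2213]
tool_rot: [0.117, 1.612, 0.713]
ft_force: [0.0, 1.4, -0.2]
grip_width: 0.154
```

```bash
python3 -c "
from h import *
plan([.5927,-.231,.217],RA,2)"
```

```text
err mm [ -1.6  -5.3 -20.5] deg [ 0.3 -0.1 -0.3]
[0.31, -0.28, -0.07] [0.002, -0.001, -0.002]
[0.31, -0.28, -0.07] [0.002, -0.001, -0.002]
q [ 0.79  0.64 -0.49  1.15 -0.11  1.77  0.72] F [ 0.   1.4 -0.2] t 4.95 w 0.15358095467812533
```

Request:
{"fn": "play_rows", "kwargs": {
  "targets": [
    {"claw":1,"linear":[0.31,-0.28,-0.07],"rotation":[0.002,-0.001,-0.002]},
    {"claw":1,"linear":[0.25,-0.24,-0.05],"rotation":[0,0,0]},
    {"claw":1,"linear":[0,0,0],"rotation":[0,0,0]}
  ]
}}

```text
time: 5.2
position: [0.5899, -0.2226, 0.2026]
tool_rot: [0.114, 1.612, 0.707]
ft_force: [-0.8, -0.5, -1.2]
grip_width: 0.15
```

```bash
python3 -c "
from h import *
plan([.5927,-.231,.217],RA,1)
s=get_image('side');t=get_image('top')
a=cv2.resize(t[195:275,250:330],None,fx=5,fy=5,interpolation=cv2.INTER_CUBIC)
b=cv2.resize(s[185:265,265:345],None,fx=5,fy=5,interpolation=cv2.INTER_CUBIC)
cv2.imwrite('pics/v1.png',np.hstack([a,b]))"
```

```text
err mm [-0.6  0.3 -1.8] deg [ 0.2 -0.1  0. ]
[0.07, -0.02, -0.02] [0.002, -0.001, 0.0]
q [ 0.79  0.65 -0.48  1.17 -0.1   1.74  0.73] F [-0.8 -0.5 -1.2] t 5.2 w 0.150101184020213
```

View pics/v1.png

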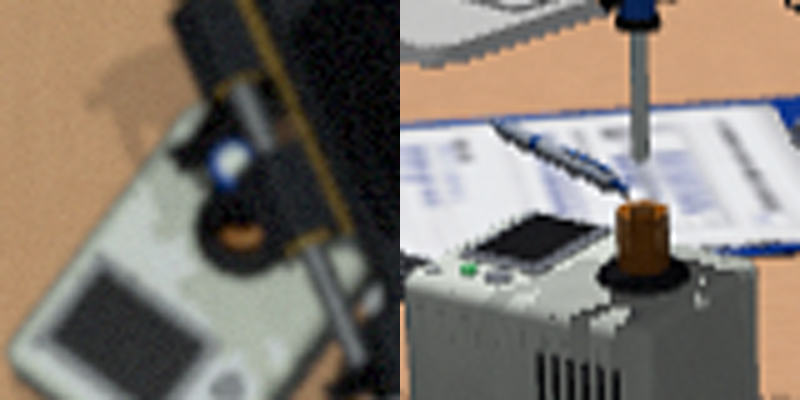

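The rod tip is at crop (641,160), right above the neck at (642,205). The rod's blue top shows at (232,160) in the top half. I'll check both against projections.

```bash
python3 -c "
from h import *
np.set_printoptions(precision=4,suppress=True)
f=lambda o,p:(o[0]+(p[0]+.5)/5-.5,o[1]+(p[1]+.5)/5-.5)
s=get_state();gp=s['position']-G*R.from_rotvec(s['tool_rot']).as_matrix()[:,0];print('gp',gp)
top=f((250,195),(232,160));print('rodtop',atz('top',top,gp[2]+.013))
V=[.5927,-.231,0]
for z in(.132,.187,.23): print(z,proj('side',[.5927,-.231,z]),proj('top',[.5927,-.231,z]))
print('meas tip',f((265,185),(241,160)),'collar',f((265,185),(238,30)),'top',top)"
```

```text
gp [ 0.5937 -0.2312  0.22  ]
rodtop [ 0.5935 -0.2303  0.233 ]
0.132 [[312.7617 217.6442]] [[297.9696 236.5875]]
0.187 [[312.1761 190.7231]] [[297.1921 231.6715]]
0.23 [[311.7003 168.853 ]] [[296.5191 227.4161]]
meas tip (312.8, 216.6) collar (312.2, 190.6) top (296.0, 226.6)
```

Request:
{"fn": "play_rows", "kwargs": {
  "targets": [
    {"claw":1,"linear":[0.28,-0.16,-0.02],"rotation":[0,0,0]},
    {"claw":1,"linear":[0.28,-0.16,0],"rotation":[0,0,0]},
    {"claw":1,"linear":[0.28,-0.16,0],"rotation":[0,0,0]},
    {"claw":1,"linear":[0,0,0],"rotation":[0,0,0]}
  ],
  "newtons": 40
}}

```text
time: 5.63
position: [0.5894, -0.2256, 0.1779]
tool_rot: [0.117, 1.609, 0.703]
ft_force: [0.2, 0.5, -0.6]
grip_width: 0.147
```

```bash
python3 -c "
from h import *
plan([.593,-.2311,.155],RA,6);print(get_state()['ft_force'])"
```

```text
err mm [  0.2   3.2 -39.1] deg [-0.   0.1  0.1]
[0.24, -0.11, 0.01] [-0.0, 0.0, 0.0]
[0.24, -0.11, 0.01] [-0.0, 0.0, 0.0]
[0.24, -0.11, 0.01] [-0.0, 0.0, 0.0]
[0.24, -0.11, 0.01] [-0.0, 0.0, 0.0]
[0.24, -0.11, 0.01] [-0.0, 0.0, 0.0]
[0.24, -0.11, 0.01] [-0.0, 0.0, 0.0]
q [ 0.8   0.67 -0.48  1.2  -0.09  1.69  0.74] F [ 0.2  0.5 -0.6] t 5.6333 w 0.14725212536018178
[ 0.20476483  0.54988222 -0.55818716]
```

Request:
{"fn": "play_rows", "kwargs": {
  "targets": [
    {"claw":1,"linear":[0,0,0],"rotation":[0,0,0]}
  ]
}}

```text
time: 5.72
position: [0.5893, -0.2255, 0.1773]
tool_rot: [0.118, 1.609, 0.704]
ft_force: [-0.5, 0.8, 1.6]
grip_width: 0.147
```

```bash
python3 -c "
from h import *
plan([.593,-.2311,.155],RA,6)
s=get_image('side')
b=cv2.resize(s[185:265,265:365],None,fx=6,fy=6,interpolation=cv2.INTER_CUBIC)
cv2.imwrite('pics/v2.png',b)"
```

```text
err mm [  0.3   3.1 -38.5] deg [-0.   0.1  0. ]
[0.23, -0.11, 0.01] [-0.0, 0.0, 0.0]
[0.23, -0.11, 0.01] [-0.0, 0.0, 0.0]
[0.23, -0.11, 0.01] [-0.0, 0.0, 0.0]
[0.23, -0.11, 0.01] [-0.0, 0.0, 0.0]
[0.23, -0.11, 0.01] [-0.0, 0.0, 0.0]
[0.23, -0.11, 0.01] [-0.0, 0.0, 0.0]
q [ 0.8   0.67 -0.48  1.2  -0.09  1.69  0.74] F [-0.5  0.8  1.6] t 5.7167 w 0.14651068428036973
```

View pics/v2.png

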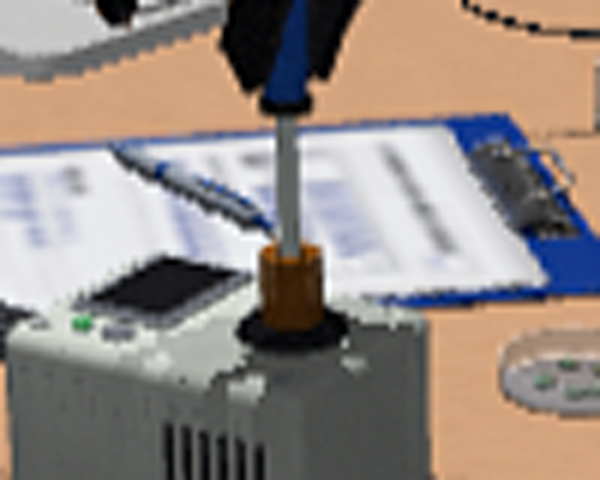

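The stem's lower end (290,255) disappears behind the vial's front rim with no contact force, so the tip is in the mouth. Measured y has drifted about 3 mm toward -y. I'll correct that and then descend.

Request:
{"fn": "play_rows", "kwargs": {
  "targets": [
    {"claw":1,"linear":[0.05,0.09,0.04],"rotation":[0,0,0]},
    {"claw":1,"linear":[0.03,0.02,0],"rotation":[0,0,0]}
  ]
}}

```text
time: 5.93
position: [0.5889, -0.2221, 0.1767]
tool_rot: [0.118, 1.609, 0.703]
ft_force: [0.9, -0.4, 0.6]
grip_width: 0.148
```

```bash
python3 -c "
from h import *
plan([.593,-.2311,.155],RA,6)"
```

```text
err mm [  0.7  -0.3 -37.9] deg [-0.1  0.1  0. ]
[0.22, -0.13, 0.0] [-0.0, 0.0, 0.0]
[0.22, -0.13, 0.0] [-0.0, 0.0, 0.0]
[0.22, -0.13, 0.0] [-0.0, 0.0, 0.0]
[0.22, -0.13, 0.0] [-0.0, 0.0, 0.0]
[0.22, -0.13, 0.0] [-0.0, 0.0, 0.0]
[0.22, -0.13, 0.0] [-0.0, 0.0, 0.0]
q [ 0.8   0.66 -0.48  1.21 -0.09  1.69  0.74] F [ 0.9 -0.4  0.6] t 5.9333 w 0.1479329701588995
```

Request:
{"fn": "play_rows", "kwargs": {
  "targets": [
    {"claw":1,"linear":[0.22,-0.11,0],"rotation":[0,0,0]},
    {"claw":1,"linear":[0.22,-0.11,0],"rotation":[0,0,0]},
    {"claw":1,"linear":[0.22,-0.11,0],"rotation":[0,0,0]}
  ]
}}

```text
time: 6.18
position: [0.5888, -0.222, 0.1594]
tool_rot: [0.114, 1.608, 0.7]
ft_force: [0.8, -1.5, 2.9]
grip_width: 0.145
```

```bash
python3 -c "
from h import *
plan([.593,-.2311,.155],RA,3)"
```

```text
err mm [  0.7  -0.4 -20.6] deg [-0.   0.2  0.2]
[0.23, -0.14, 0.01] [-0.0, 0.001, 0.001]
[0.23, -0.14, 0.01] [-0.0, 0.001, 0.001]
[0.23, -0.14, 0.01] [-0.0, 0.001, 0.001]
q [ 0.8   0.67 -0.48  1.23 -0.09  1.66  0.75] F [ 0.8 -1.5  2.9] t 6.1833 w 0.14495694880896987
```

Request:
{"fn": "play_rows", "kwargs": {
  "targets": [
    {"claw":1,"linear":[0.23,-0.13,0],"rotation":[0,0.001,0.001]},
    {"claw":1,"linear":[0.23,-0.13,0],"rotation":[0,0,0]},
    {"claw":1,"linear":[0.23,-0.13,0],"rotation":[0,0,0]}
  ]
}}

```text
time: 6.43
position: [0.5889, -0.2221, 0.1383]
tool_rot: [0.115, 1.609, 0.701]
ft_force: [-0.1, -0.3, 2.5]
grip_width: 0.15
```

```bash
python3 -c "
from h import *
plan([.593,-.2311,.146],RA,2)"
```

```text
err mm [ 0.6 -0.3 -8.5] deg [-0.   0.1  0.2]
[0.14, -0.09, 0.01] [-0.0, 0.001, 0.001]
[0.14, -0.09, 0.01] [-0.0, 0.001, 0.001]
q [ 0.8   0.69 -0.47  1.25 -0.08  1.63  0.76] F [-0.1 -0.3  2.5] t 6.4333 w 0.14990757011682432
```

Request:
{"fn": "play_rows", "kwargs": {
  "targets": [
    {"claw":1,"linear":[0.17,-0.1,0],"rotation":[0,0,0]},
    {"claw":1,"linear":[0.12,-0.07,0],"rotation":[0,0,0]},
    {"claw":1,"linear":[0.08,-0.045,0],"rotation":[0,0,0]}
  ]
}}

```text
time: 6.68
position: [0.5889, -0.2219, 0.1282]
tool_rot: [0.117, 1.608, 0.703]
ft_force: [-3.9, -4.3, 23.2]
grip_width: 0.15
```

Request:
{"fn": "play_rows", "kwargs": {
  "targets": [
    {"claw":1,"linear":[0.08,-0.045,0],"rotation":[0,0,0]}
  ]
}}

```text
time: 6.77
position: [0.5889, -0.222, 0.1284]
tool_rot: [0.117, 1.608, 0.704]
ft_force: [-2.2, -1.7, 11.6]
grip_width: 0.148
```

Request:
{"fn": "play_rows", "kwargs": {
  "targets": [
    {"claw":0.6,"linear":[0,0,0],"rotation":[0,0,0]},
    {"claw":0.6,"linear":[0,0,0],"rotation":[0,0,0]},
    {"claw":0.6,"linear":[0,0,0],"rotation":[0,0,0]},
    {"claw":0.6,"linear":[-0.4,0,0],"rotation":[0,0,0]},
    {"claw":0.6,"linear":[-0.8,0,0],"rotation":[0,0,0]},
    {"claw":0.6,"linear":[-0.8,0,0],"rotation":[0,0,0]},
    {"claw":0.6,"linear":[-0.8,0,0],"rotation":[0,0,0]},
    {"claw":0.6,"linear":[-0.8,0,0],"rotation":[0,0,0]},
    {"claw":0.6,"linear":[-0.8,0,0],"rotation":[0,0,0]}
  ]
}}

```text
time: 7.52
position: [0.6073, -0.272, 0.2213]
tool_rot: [0.123, 1.616, 0.714]
ft_force: [-0.4, 0.0, -0.1]
grip_width: 0.4
```

```bash
python3 -c "
from h import *
K=np.array([.566,-.2128])-.087*KX;print(K)
plan(np.r_[K,.16],RK(30),18)
s=get_image('side');t=get_image('top')
a=cv2.resize(t[195:315,250:330],None,fx=4,fy=4,interpolation=cv2.INTER_CUBIC)
b=cv2.resize(s[175:295,235:355],None,fx=4,fy=4,interpolation=cv2.INTER_CUBIC)
cv2.imwrite('pics/v3.png',np.hstack([a,b]))"
```

```text
[ 0.49688593 -0.1599583 ]
err mm [-104.8  119.5  -77.5] deg [-36.9 -20.7 -21.2]
[0.32, 0.2, -0.12] [-0.023, -0.013, -0.013]
[0.31, 0.21, -0.12] [-0.023, -0.013, -0.013]
[0.31, 0.22, -0.11] [-0.023, -0.013, -0.013]
[0.3, 0.23, -0.11] [-0.023, -0.013, -0.013]
[0.29, 0.24, -0.11] [-0.023, -0.013, -0.013]
[0.28, 0.25, -0.11] [-0.023, -0.013, -0.013]
[0.28, 0.26, -0.1] [-0.023, -0.013, -0.013]
[0.27, 0.27, -0.1] [-0.023, -0.013, -0.013]
[0.26, 0.28, -0.09] [-0.023, -0.013, -0.013]
[0.25, 0.29, -0.09] [-0.023, -0.013, -0.013]
[0.25, 0.29, -0.08] [-0.023, -0.013, -0.013]
[0.24, 0.3, -0.08] [-0.023, -0.013, -0.013]
[0.23, 0.31, -0.07] [-0.023, -0.013, -0.013]
[0.22, 0.32, -0.07] [-0.023, -0.013, -0.013]
[0.21, 0.32, -0.06] [-0.023, -0.013, -0.013]
[0.21, 0.33, -0.05] [-0.023, -0.013, -0.013]
[0.2, 0.34, -0.04] [-0.023, -0.013, -0.013]
[0.19, 0.34, -0.03] [-0.023, -0.013, -0.013]
q [ 0.78  0.75 -0.46  0.98 -0.07  1.85  0.75] F [-0.4  0.  -0.1] t 7.5167 w 0.39959559697293806
```

View pics/v3.png

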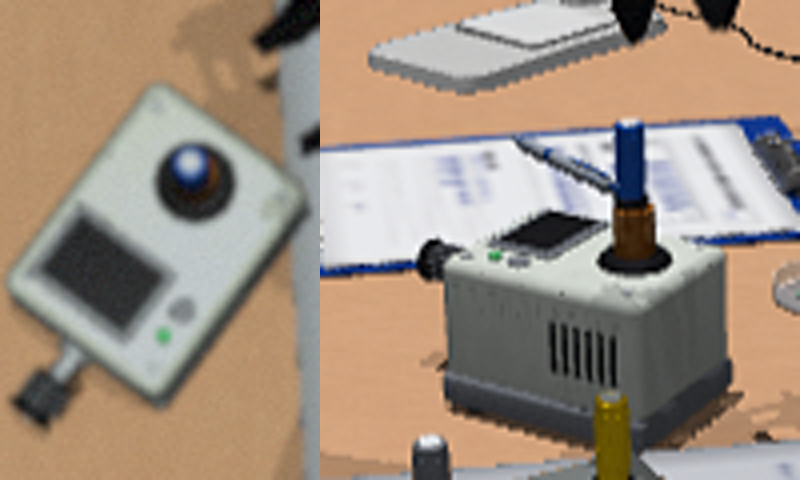

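The rod is home: in the side half its collar sits on the amber neck at (633,200). The knob is at (437,260) there and still shut. Next I go to the knob, staying high past the rod.

```bash
cat >> h.py <<'E'
K=np.array([.566,-.2128])-.084*KX
E
python3 -c "
from h import *
plan(np.r_[K,.22],RK(30),10)"
```

```text
err mm [-103.7  119.3  -19.4] deg [-36.9 -20.5 -20.9]
[0.37, 0.48, -0.21] [-0.041, -0.023, -0.023]
[0.34, 0.5, -0.19] [-0.041, -0.023, -0.023]
[0.32, 0.53, -0.17] [-0.041, -0.023, -0.023]
[0.29, 0.55, -0.14] [-0.041, -0.023, -0.023]
[0.27, 0.57, -0.12] [-0.041, -0.023, -0.023]
[0.24, 0.58, -0.09] [-0.041, -0.023, -0.023]
[0.22, 0.6, -0.06] [-0.041, -0.023, -0.023]
[0.2, 0.61, -0.03] [-0.041, -0.023, -0.023]
[0.17, 0.61, 0.0] [-0.041, -0.023, -0.023]
[0.15, 0.62, 0.04] [-0.041, -0.023, -0.023]
q [ 0.78  0.74 -0.46  0.98 -0.07  1.85  0.75] F [-0.1 -0.3  0.6] t 7.6167 w 0.3992073633620467
```

Request:
{"fn": "play_rows", "kwargs": {
  "targets": [
    {"claw":0.43,"linear":[0.25,0.5,-0.21],"rotation":[-0.041,-0.023,-0.023]},
    {"claw":0.43,"linear":[0.25,0.52,-0.19],"rotation":[-0.041,-0.023,-0.023]},
    {"claw":0.43,"linear":[0.25,0.54,-0.17],"rotation":[-0.041,-0.023,-0.023]},
    {"claw":0.43,"linear":[0.25,0.56,-0.14],"rotation":[-0.041,-0.023,-0.023]},
    {"claw":0.43,"linear":[0.25,0.57,-0.12],"rotation":[-0.041,-0.023,-0.023]}
  ]
}}

```text
time: 8.03
position: [0.5582, -0.2139, 0.2097]
tool_rot: [-0.192, 1.292, 0.793]
ft_force: [0.4, -0.3, 1.7]
grip_width: 0.564
```

```bash
python3 -c "
from h import *
plan(np.r_[K,.2],RK(30),6)"
```

```text
err mm [-53.2  59.5 -25.9] deg [-18.   -9.7 -10.6]
[0.3, 0.46, -0.11] [-0.033, -0.018, -0.02]
[0.28, 0.47, -0.1] [-0.033, -0.018, -0.02]
[0.27, 0.49, -0.08] [-0.033, -0.018, -0.02]
[0.25, 0.5, -0.06] [-0.033, -0.018, -0.02]
[0.23, 0.51, -0.04] [-0.033, -0.018, -0.02]
[0.22, 0.52, -0.02] [-0.033, -0.018, -0.02]
q [ 1.01  0.41 -0.59  1.5  -0.19  1.44  1.14] F [ 0.4 -0.3  1.7] t 8.0333 w 0.5643597385153613
```

Request:
{"fn": "play_rows", "kwargs": {
  "targets": [
    {"claw":0.43,"linear":[0.3,0.47,-0.11],"rotation":[-0.033,-0.018,-0.02]},
    {"claw":0.43,"linear":[0.28,0.48,-0.1],"rotation":[-0.033,-0.018,-0.02]},
    {"claw":0.43,"linear":[0.27,0.49,-0.08],"rotation":[-0.033,-0.018,-0.02]},
    {"claw":0.43,"linear":[0.25,0.5,-0.06],"rotation":[-0.033,-0.018,-0.02]},
    {"claw":0.43,"linear":[0.23,0.52,-0.04],"rotation":[-0.033,-0.018,-0.02]},
    {"claw":0.43,"linear":[0.22,0.52,-0.02],"rotation":[-0.033,-0.018,-0.02]},
    {"claw":0.43,"linear":[0,0,0],"rotation":[0,0,0]}
  ]
}}

```text
time: 8.62
position: [0.4927, -0.1437, 0.1734]
tool_rot: [-0.49, 0.964, 0.833]
ft_force: [-1.2, 0.3, -0.6]
grip_width: 0.571
```

```bash
python3 -c "
from h import *
plan(np.r_[K,.125],RK(30),6)"
```

```text
err mm [ 12.3 -10.6 -64.5] deg [0.6 0.  0.2]
[0.37, -0.1, -0.22] [0.001, 0.0, 0.0]
[0.37, -0.11, -0.22] [0.001, 0.0, 0.0]
[0.37, -0.11, -0.22] [0.001, 0.0, 0.0]
[0.37, -0.11, -0.22] [0.001, 0.0, 0.0]
[0.37, -0.11, -0.22] [0.001, 0.0, 0.0]
[0.37, -0.11, -0.22] [0.001, 0.0, 0.0]
q [ 1.26  0.07 -0.68  1.97 -0.53  1.14  1.74] F [-1.2  0.3 -0.6] t 8.6167 w 0.5713103709176742
```

Request:
{"fn": "play_rows", "kwargs": {
  "targets": [
    {"claw":0.43,"linear":[0.37,-0.11,-0.22],"rotation":[0,0,0]},
    {"claw":0.43,"linear":[0.37,-0.11,-0.22],"rotation":[0,0,0]},
    {"claw":0.43,"linear":[0.37,-0.11,-0.22],"rotation":[0,0,0]},
    {"claw":0.43,"linear":[0.37,-0.11,-0.22],"rotation":[0,0,0]},
    {"claw":0.43,"linear":[0.37,-0.11,-0.22],"rotation":[0,0,0]},
    {"claw":0.43,"linear":[0,0,0],"rotation":[0,0,0]}
  ]
}}

```text
time: 9.12
position: [0.5058, -0.1551, 0.1139]
tool_rot: [-0.488, 0.97, 0.829]
ft_force: [0.3, -0.2, 0.4]
grip_width: 0.569
```

```bash
python3 -c "
from h import *
plan(np.r_[K,.060],RK(30),7)
s=get_image('side');t=get_image('top')
a=cv2.resize(t[225:345,220:320],None,fx=4,fy=4,interpolation=cv2.INTER_CUBIC)
b=cv2.resize(s[175:295,225:325],None,fx=4,fy=4,interpolation=cv2.INTER_CUBIC)
cv2.imwrite('pics/k1.png',np.hstack([a,b]))"
```

```text
err mm [ -0.8   0.7 -70.1] deg [ 0.3 -0.2  0.2]
[0.35, 0.01, -0.2] [0.001, -0.0, 0.0]
[0.35, 0.01, -0.2] [0.001, -0.0, 0.0]
[0.35, 0.01, -0.2] [0.001, -0.0, 0.0]
[0.35, 0.01, -0.2] [0.001, -0.0, 0.0]
[0.35, 0.01, -0.2] [0.001, -0.0, 0.0]
[0.35, 0.01, -0.2] [0.001, -0.0, 0.0]
[0.35, 0.01, -0.2] [0.001, -0.0, 0.0]
q [ 1.22  0.19 -0.67  1.99 -0.48  1.    1.75] F [ 0.3 -0.2  0.4] t 9.1167 w 0.5691663384127826
```

View pics/k1.png

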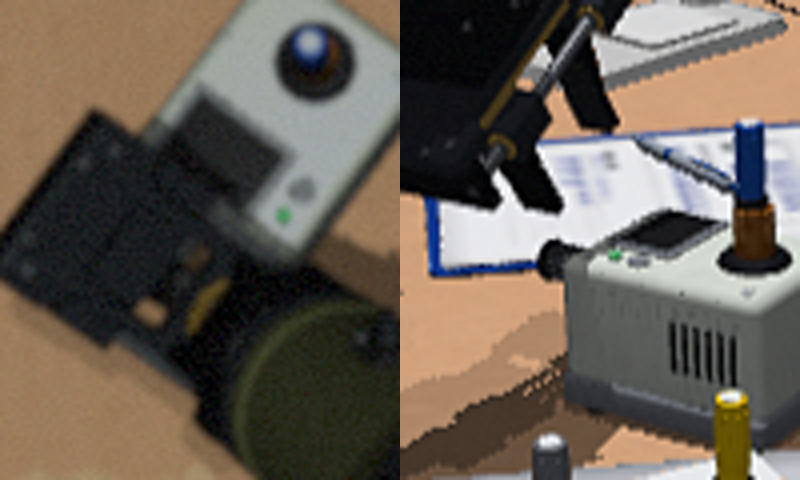

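The open fingers hang above the knob at side-half (557,260). Since the jaws are tilted, I'll back off sideways and approach along the tool axis.

```bash
python3 -c "
from h import *
M=RK(30);P=np.r_[K,.06]-.004*M[:,0]
plan(P-.066*M[:,0],M,3)"
```

```text
err mm [-22.6 -27.2 -11.2] deg [ 0.4 -0.2  0.3]
[-0.1, 0.02, -0.48] [0.002, -0.001, 0.001]
[-0.1, 0.02, -0.48] [0.002, -0.001, 0.001]
[-0.11, 0.02, -0.48] [0.002, -0.001, 0.001]
q [ 1.22  0.19 -0.67  1.99 -0.48  1.01  1.75] F [-0.1  0.8 -0.5] t 9.2167 w 0.5679542716081885
```

Request:
{"fn": "play_rows", "kwargs": {
  "targets": [
    {"claw":0.43,"linear":[-0.1,0.02,-0.48],"rotation":[0.002,-0.001,0.001]},
    {"claw":0.43,"linear":[-0.1,0.02,-0.48],"rotation":[0.002,-0.001,0.001]},
    {"claw":0.43,"linear":[-0.1,0.02,-0.48],"rotation":[0.002,-0.001,0.001]},
    {"claw":0.43,"linear":[0,0,0],"rotation":[0,0,0]}
  ]
}}

```text
time: 9.55
position: [0.4835, -0.1853, 0.1046]
tool_rot: [-0.479, 0.969, 0.828]
ft_force: [-0.6, 0.8, 0.1]
grip_width: 0.57
```

```bash
python3 -c "
from h import *
M=RK(30);P=np.r_[K,.06]-.004*M[:,0]
plan(P-.030*M[:,0],M,3)"
```

```text
err mm [ 11.2  17.4 -31.4] deg [-0.   0.   0.1]
[0.5, 0.02, 0.03] [-0.0, 0.0, 0.0]
[0.5, 0.02, 0.03] [-0.0, 0.0, 0.0]
[0.5, 0.02, 0.03] [-0.0, 0.0, 0.0]
q [ 1.27  0.21 -0.64  1.99 -0.47  1.03  1.81] F [-0.6  0.8  0.1] t 9.55 w 0.5698512949795514
```

Request:
{"fn": "play_rows", "kwargs": {
  "targets": [
    {"claw":0.43,"linear":[0.5,0.02,0.03],"rotation":[0,0,0]},
    {"claw":0.43,"linear":[0.5,0.02,0.03],"rotation":[0,0,0]},
    {"claw":0.43,"linear":[0.5,0.02,0.03],"rotation":[0,0,0]},
    {"claw":0.43,"linear":[0,0,0],"rotation":[0,0,0]}
  ]
}}

```text
time: 9.88
position: [0.494, -0.1737, 0.0731]
tool_rot: [-0.477, 0.971, 0.817]
ft_force: [-0.9, 0.5, 0.8]
grip_width: 0.571
```

```bash
python3 -c "
from h import *
M=RK(30);P=np.r_[K,.06]-.004*M[:,0]
plan(P,M,4)"
```

```text
err mm [  9.7  17.7 -25.8] deg [-0.5 -0.1  0.5]
[0.32, 0.03, 0.04] [-0.001, -0.0, 0.001]
[0.32, 0.03, 0.04] [-0.001, -0.0, 0.001]
[0.32, 0.03, 0.04] [-0.001, -0.0, 0.001]
[0.32, 0.03, 0.04] [-0.001, -0.0, 0.001]
q [ 1.24  0.25 -0.65  2.02 -0.46  0.94  1.8 ] F [-0.9  0.5  0.8] t 9.8833 w 0.5705012142716182
```

Request:
{"fn": "play_rows", "kwargs": {
  "targets": [
    {"claw":0.43,"linear":[0.33,0.03,0.06],"rotation":[-0.001,0,0.001]},
    {"claw":0.43,"linear":[0.33,0.03,0.06],"rotation":[-0.001,0,0.001]},
    {"claw":0.43,"linear":[0.33,0.04,0.06],"rotation":[-0.001,0,0.001]},
    {"claw":0.43,"linear":[0.28,0.04,0.06],"rotation":[-0.001,0,0.001]},
    {"claw":0.43,"linear":[0,0,0],"rotation":[0,0,0]}
  ]
}}

```text
time: 10.3
position: [0.5052, -0.1558, 0.0477]
tool_rot: [-0.48, 0.971, 0.823]
ft_force: [0.6, 0.9, -0.6]
grip_width: 0.566
```

```bash
python3 -c "
from h import *
M=RK(30);P=np.r_[K,.06]-.004*M[:,0]
plan(P,M,1)"
```

```text
err mm [-1.5 -0.2 -0.5] deg [-0.2 -0.1  0.3]
[-0.01, 0.04, -0.05] [-0.002, -0.001, 0.004]
q [ 1.2   0.3  -0.66  2.04 -0.45  0.86  1.78] F [ 0.6  0.9 -0.6] t 10.3 w 0.5662351329906727
```

Request:
{"fn": "play_rows", "kwargs": {
  "targets": [
    {"claw":1,"linear":[0,0.03,-0.04],"rotation":[0,0,0]},
    {"claw":1,"linear":[0,0,0],"rotation":[0,0,0]},
    {"claw":1,"linear":[0,0,0],"rotation":[0,0,0]},
    {"claw":1,"linear":[0,0,0],"rotation":[0,0,0]},
    {"claw":1,"linear":[0,0,0],"rotation":[0,0,0]},
    {"claw":1,"linear":[0,0,0],"rotation":[0,0,0]},
    {"claw":1,"linear":[0,0,0],"rotation":[0,0,0]}
  ],
  "newtons": 40
}}

```text
time: 10.88
position: [0.5059, -0.1539, 0.0489]
tool_rot: [-0.48, 0.968, 0.825]
ft_force: [-0.7, -0.9, -3.6]
grip_width: 0.214
```

```bash
python3 -c "
from h import *
s=get_state();M=R.from_rotvec(s['tool_rot']).as_matrix();gp=s['position']-G*M[:,0];np.save('g0.npy',gp)
print(gp,s['ft_force'],s['torque'],s['grip_width']*87, 'axial mm from K', 1e3*(gp[:2]-K)@KX)
plan(gp+np.r_[-.03*KX,0],RK(30),6)"
```

```text
[ 0.500093   -0.16132455  0.06505298] [-0.7338109  -0.90216679 -3.55796251] [-1.01040305  0.67675892 -0.14138919] 18.59629390951662 axial mm from K 0.37757229912763635
err mm [-23.9  18.3  -0. ] deg [-0.1  0.1  0.3]
[-0.0, 0.2, -0.0] [-0.0, 0.0, 0.001]
[-0.0, 0.2, -0.0] [-0.0, 0.0, 0.001]
[-0.0, 0.2, -0.0] [-0.0, 0.0, 0.001]
[-0.0, 0.2, -0.0] [-0.0, 0.0, 0.001]
[-0.0, 0.2, -0.0] [-0.0, 0.0, 0.001]
[-0.0, 0.2, -0.0] [-0.0, 0.0, 0.001]
q [ 1.2   0.3  -0.66  2.04 -0.46  0.87  1.78] F [-0.7 -0.9 -3.6] t 10.8833 w 0.2137505047070876
```

Request:
{"fn": "play_rows", "kwargs": {
  "targets": [
    {"claw":1,"linear":[0,0.2,0],"rotation":[0,0,0]},
    {"claw":1,"linear":[0,0.2,0],"rotation":[0,0,0]},
    {"claw":1,"linear":[0,0.2,0],"rotation":[0,0,0]},
    {"claw":1,"linear":[0,0.2,0],"rotation":[0,0,0]}
  ]
}}

```text
time: 11.22
position: [0.4921, -0.1434, 0.0489]
tool_rot: [-0.483, 0.965, 0.817]
ft_force: [6.9, 0.0, -6.1]
grip_width: 0.218
```

```bash
cat > c.py <<'E'
from h import *
s=get_state();M=R.from_rotvec(s['tool_rot']).as_matrix();gp=s['position']-G*M[:,0];d=gp-np.load('g0.npy')
print('pull mm',-1e3*d[:2]@KX,'lat',1e3*d[:2]@np.array([-KX[1],KX[0]]),'z',1e3*d[2],'Fax',s['ft_force'][:2]@KX,s['ft_force'],s['grip_width']*87)
E
python3 c.py
```

```text
pull mm 17.512753383655433 lat 0.03210143631254665 z 0.03778720416156012 Fax 5.415238469722986 [ 6.85378561  0.04858445 -6.1308596 ] 19.005132663130144
```

Request:
{"fn": "play_rows", "kwargs": {
  "targets": [
    {"claw":1,"linear":[0,0.22,0],"rotation":[0,0,0]},
    {"claw":1,"linear":[0,0.22,0],"rotation":[0,0,0]},
    {"claw":1,"linear":[0,0.16,0],"rotation":[0,0,0]},
    {"claw":1,"linear":[0,0,0],"rotation":[0,0,0]}
  ]
}}

```text
time: 11.55
position: [0.4821, -0.1356, 0.049]
tool_rot: [-0.489, 0.962, 0.805]
ft_force: [8.5, 0.5, -8.8]
grip_width: 0.214
```

```bash
python3 c.py; python3 -c "
from h import *
s=get_image('side');t=get_image('top')
a=cv2.resize(t[235:315,220:290],None,fx=6,fy=6,interpolation=cv2.INTER_CUBIC)
b=cv2.resize(s[200:280,235:290],None,fx=6,fy=6,interpolation=cv2.INTER_CUBIC)
cv2.imwrite('pics/k2.png',np.hstack([a,b]))"
```

```text
pull mm 30.430303907460573 lat 0.13485420652452074 z 0.09079359550590027 Fax 6.427573013610323 [ 8.47154597  0.49779222 -8.76498522] 18.58909128996708
```

View pics/k2.png

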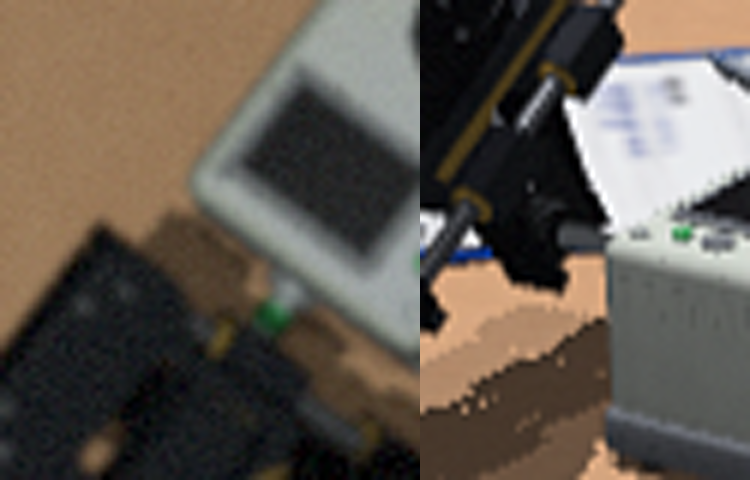

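The green ring shows whole at (272,318) in the top half, with bright metal between it and the housing and no red. I'll compare this with the projected bushing face and check that the hold is steady.

Request:
{"fn": "play_rows", "kwargs": {
  "targets": [
    {"claw":1,"linear":[0,0,0],"rotation":[0,0,0]},
    {"claw":1,"linear":[0,0,0],"rotation":[0,0,0]},
    {"claw":1,"linear":[0,0,0],"rotation":[0,0,0]},
    {"claw":1,"linear":[0,0,0],"rotation":[0,0,0]}
  ]
}}

```text
time: 11.98
position: [0.4844, -0.1374, 0.0489]
tool_rot: [-0.494, 0.96, 0.795]
ft_force: [7.2, 0.4, -7.2]
grip_width: 0.222
```

```bash
python3 c.py; python3 -c "
from h import *
C=np.array([.566,-.2128])
for d in(60,66,70,75,80,85,117): print(d,((proj('top',np.r_[C-d/1e3*KX,.062])[0]-[220,235]+.5)*6-.5).round(0))
t=get_image('top');s=get_image('side')
cv2.imwrite('pics/k3.png',np.hstack([cv2.resize(t[275:300,250:280],None,fx=16,fy=16,interpolation=cv2.INTER_CUBIC),cv2.resize(s[230:255,245:265],None,fx=16,fy=16,interpolation=cv2.INTER_CUBIC)]))"
```

```text
pull mm 27.656683213242076 lat 0.11119113120631852 z 0.06547054753672232 Fax 5.495226786044298 [ 7.20297469  0.37360989 -7.16749634] 19.287323871946146
60 [302. 291.]
66 [291. 307.]
70 [283. 318.]
75 [273. 331.]
80 [263. 345.]
85 [253. 358.]
117 [190. 444.]
```

View pics/k3.png

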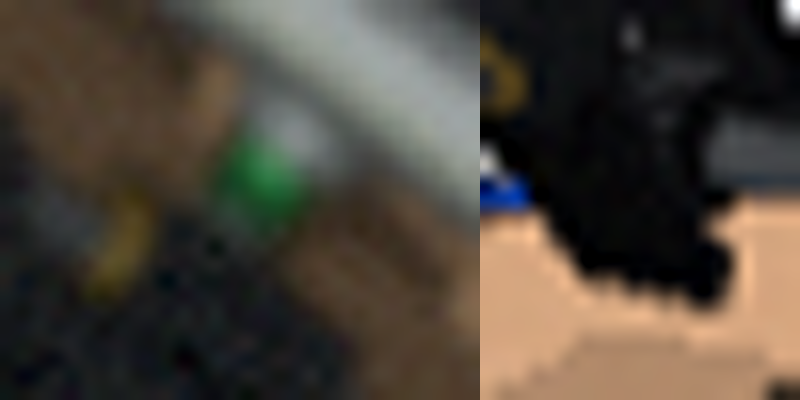

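Zero rows re-base on the measured pose, so the spring creeps it in (27.7 mm now). I'll pull out again and end on a pulling row, so that the last target stays out.

Request:
{"fn": "play_rows", "kwargs": {
  "targets": [
    {"claw":1,"linear":[0,0.14,0],"rotation":[0,0,0]}
  ]
}}

```text
time: 12.17
position: [0.4827, -0.136, 0.0489]
tool_rot: [-0.495, 0.959, 0.792]
ft_force: [7.2, -1.6, -5.5]
grip_width: 0.214
```

```bash
python3 c.py; python3 -c "
from h import *
I=[get_image('top').astype(float) for _ in range(10)]
m=np.mean(I,0).astype(np.uint8);cv2.imwrite('pics/avg.png',m)
cv2.imwrite('pics/k4.png',cv2.resize(m[270:300,250:285],None,fx=20,fy=20,interpolation=cv2.INTER_CUBIC))
C=np.array([.566,-.2128])
for d in(60,66,70,75): print(d,((proj('top',np.r_[C-d/1e3*KX,.064])[0]-[250,270]+.5)*20).round(0))
"; python3 c.py
```

```text
pull mm 29.943244374611076 lat 0.1825772204731169 z 0.05629854919686483 Fax 6.67269837592819 [ 7.19028806 -1.58160458 -5.45911771] 18.580475079103564
60 [407. 271.]
66 [368. 325.]
70 [342. 360.]
75 [310. 405.]
pull mm 30.33175291299317 lat 0.13484346112990592 z 0.06170577032171831 Fax 6.131135816957626 [ 7.32227032 -0.51733572 -7.34865988] 18.678945674688052
```

View pics/k4.png

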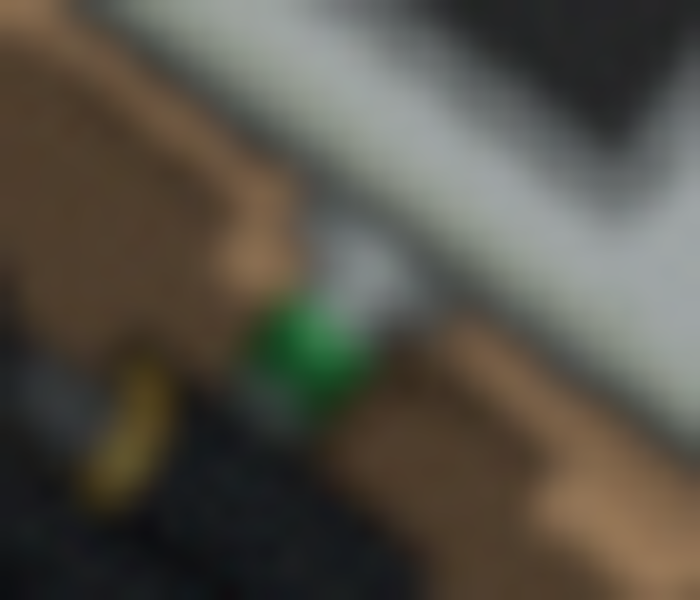

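The green ring is clear at (312,350). Bushing and bare shaft show between it and the housing, and there is no red. The hold is steady at 30.3 mm with about 6.1 N, where 6 N is expected at 30 mm.

```bash
python3 -c "
from bench import *
print(close_job())"
```

```text
the job is handed in; nothing more can be done
None
```

The job is handed in after about 12.7 s of robot time, and my last checks agree that both parts were done as asked.

- **Rod:** I pushed the blue-topped rod into the vial until the force rose to about 23 N at the expected height. I then let go, and the picture taken afterwards shows its collar on the rim. The knob was still shut in that picture.
- **Shutter:** I pulled the knob straight out and was still gripping it with 40 N at hand-in. The last readings were about 30.3 mm of travel and 6.1 N, where the spring should give 6 N at 30 mm. The travel held steady over about half a second. The enlarged view shows the whole green ring with bare shaft behind it and no red.

Three things disagreed or stayed unverified:

- **Rod drift:** the rod drifted about 3 mm sideways just inside the vial mouth. I corrected it before pushing on.
- **Knob creep:** during a few idle rows the knob crept in to 27.7 mm. I pulled it back and ended on a pulling row, so the arm's last target holds against the spring.
- **Ring position:** projecting the bushing into the image was only good to 2–3 mm, so the exact ring position rests on the tool travel, the force and the view together.

I did not touch the other rods, the dish or the lens. I took no final picture to confirm where they are.

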